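# Stack two specimens on their bonding stands

### The job

Build a stack on each bonding stand, from bottom to top: in the round seat the round brass plate, lying flat, then the round black mount centred on it, then the steel weight centred on the mount; in the square seat the square plate, lying flat, then the square black mount centred on it with its sides parallel to the plate's. Set each piece down gently, without dropping it, and leave the bottle, jar and crucible where they stand.

Things in the scene. Friction and masses are not known exactly. Their poses are not given: they have to be found in the camera images.
- round_stand_seat (a point): Seat of a fixed bonding stand: a blue metal block 110 x 110 mm, 20 mm high, small steel screw heads at its top corners, in the middle of its top a recess (the seat) lined with dark rubber, 6 mm deep, round, 70 mm wide. This point: centre of the seat's floor, 14 mm above the bench; z up, x and y along the stand's sides. It takes the round plate with 4 mm of play all round.
- square_stand_seat (a point): Seat of a fixed bonding stand: a blue metal block 110 x 110 mm, 20 mm high, small steel screw heads at its top corners, in the middle of its top a recess (the seat) lined with dark rubber, 6 mm deep, square, 60 x 60 mm. This point: centre of the seat's floor, 14 mm above the bench; z up, x and y along the stand's sides. It takes the square plate with 4 mm of play on each side.
- round_plate: Loose round brass carrier plate: a disc 62 mm in diameter, 18 mm thick, about 460 g, lying flat on the bench at the start. Origin: centre of the underside; z up along its axis.
- square_plate: Loose square brass carrier plate, 52 x 52 mm and 18 mm thick, about 410 g, lying flat on the bench at the start. Origin: centre of the underside; z up, x and y along its sides.
- round_mount: Loose round specimen mount: a black plastic cylinder 40 mm in diameter, 24 mm high, about 60 g, with a flat round metal specimen showing in its top; standing on the bench at the start. Origin: centre of the underside; z up along its axis.
- square_mount: Loose square specimen mount: a black plastic block 34 x 34 mm, 24 mm high, about 55 g, with a flat metal strip (along its x) showing in its top; standing on the bench at the start. Origin: centre of the underside; z up, x and y along its sides.
- weight: Loose steel weight, 62 mm high in all, about 0.3 to 0.6 kg: a cylinder 44 mm in diameter from 0 to 32 mm, a neck 14 mm in diameter up to 40 mm, and a round knob 24 mm in diameter from 40 to 62 mm to lift it by; standing on the bench at the start. Origin: centre of the underside; z up along its axis.
- bottle: Bystander, to be left alone: a white plastic bottle with a blue cap, 60 mm in diameter and 160 mm high. Loose. Origin: centre of the underside.
- jar: Bystander, to be left alone: a closed amber glass jar, 56 mm in diameter and 70 mm high. Loose. Origin: centre of the underside.
- crucible: Bystander, to be left alone: an open white ceramic cup, 60 mm across the rim and 50 mm high. Loose. Origin: centre of the underside.
There are look-alikes about, which are no part of the job. Leave any turquoise look-alike of the round_mount alone.

How it is judged (in metres and radians):
At the end, for the whole second after the job is handed in: Plates flat in their seats (centres within 8 mm, undersides within 3 mm of the floor); mounts on their plates, weight on the round mount (centres within 10 mm, undersides within 3 mm of the top below); square mount parallel to its plate within 0.26 rad; all upright within 0.08 rad and at rest (horizontal distance between round_plate and round_stand_seat below 0.008 m and z of round_plate in the frame of round_stand_seat between -0.003 and 0.003 m and angle between each of round_plate, square_plate, round_mount, square_mount, weight's own z axis and vertical below 0.08 rad and linear speed of each of round_plate, square_plate, round_mount, square_mount, weight below 0.01 m/s and angular speed of each of round_plate, square_plate, round_mount, square_mount, weight below 0.1 rad/s and horizontal distance between square_plate and square_stand_seat below 0.008 m and z of square_plate in the frame of square_stand_seat between -0.003 and 0.003 m and horizontal distance between round_mount and round_plate below 0.01 m and z of round_mount in the frame of round_plate between 0.015 and 0.021 m and horizontal distance between square_mount and square_plate below 0.01 m and z of square_mount in the frame of square_plate between 0.015 and 0.021 m and horizontal distance between weight and round_mount below 0.01 m and z of weight in the frame of round_mount between 0.021 and 0.027 m and (angle between the x axis of square_mount and the x axis of square_plate, either way round below 0.26 rad or angle between the x axis of square_mount and the y axis of square_plate, either way round below 0.26 rad)); the robot touches nothing.
It fails at once if a piece is dropped or slammed into place (faster than 0.5 m/s within 30 mm of its place) ((horizontal distance between round_plate and round_stand_seat below 0.03 m and z of round_plate in the frame of round_stand_seat between -0.02 and 0.03 m and linear speed of round_plate above 0.5 m/s) or (horizontal distance between square_plate and square_stand_seat below 0.03 m and z of square_plate in the frame of square_stand_seat between -0.02 and 0.03 m and linear speed of square_plate above 0.5 m/s) or (horizontal distance between round_mount and round_plate below 0.03 m and z of round_mount in the frame of round_plate between -0.002 and 0.048 m and linear speed of round_mount above 0.5 m/s) or (horizontal distance between square_mount and square_plate below 0.03 m and z of square_mount in the frame of square_plate between -0.002 and 0.048 m and linear speed of square_mount above 0.5 m/s) or (horizontal distance between weight and round_mount below 0.03 m and z of weight in the frame of round_mount between 0.004 and 0.054 m and linear speed of weight above 0.5 m/s)).
It fails at once if the bottle is pushed away (over 30 mm) or knocked over (distance of bottle from where it was at the start of the episode above 0.03 m or angle between bottle's own z axis and vertical above 0.5 rad).
It fails at once if the jar is pushed away (over 30 mm) or knocked over (distance of jar from where it was at the start of the episode above 0.03 m or angle between jar's own z axis and vertical above 0.5 rad).
It fails at once if the crucible is pushed away (over 30 mm) or knocked over (distance of crucible from where it was at the start of the episode above 0.03 m or angle between crucible's own z axis and vertical above 0.5 rad).
It also fails if it takes over 128 s, if anything falls off the work surface, if the arm or the gripper's body presses on something with over 40 N, if the wrist force passes 120 N, or if a joint passes its speed limit or range.

### The arm

A 6-joint arm with a two-finger parallel gripper is mounted at the origin on the work surface. World frame = base frame: x ahead of the robot, y to its left, z up, the work surface at z = 0. Lengths are in m, angles in degrees, forces in N, time in s.
With the tool pointing down it reaches from about 0.4 to 0.825 m from the base axis. Payload 7 kg.
Tool frame: the origin (TCP) lies between the finger pads; the fingertips stand 19 mm ahead of it and the grasp point (between the pads) is the TCP; z points along the fingers, y is the line along which they close (so a half turn about z gives the same grasp; the last joint's range is limited). The gripper opens to 88 mm and grips with 3 to 60 N. Pads are 19 mm wide; open, the fingers measure 130 mm over their backs; the gripper's body (78 mm by 193 mm) begins 47 mm behind the grasp point.
Start: joints at [-55.285, 20.546, 0.682, 0, -70.136, -16.507], TCP at [0.211, -0.641, 0.246] pointing down, gripper open.
Joint ranges: [-176.03, 176.03], [-82.01, 121.73], [-58.28, 71.71], [-173.87, 95.51], [-174.79, -0.11], [-173.66, 173.66]. Speed limits (degrees/s): [136.94, 136.94, 172.46, 180, 180, 180].

### API

Orientations are given as [roll, pitch, yaw] about the fixed x, y, z axes, in that order (R = Rz(yaw) Ry(pitch) Rx(roll)).
In Python, from plant import r gives the robot as it stands. The module is installed in compiled form; this text tells all that it offers.
- The arm moves only by the shell command python3 -m pendant 'ROWS' [OPENING] [FORCE]. ROWS is JSON, a list of rows, each a list of 6 numbers: the shift along the tool's x, y, z in mm, then the turn, a rotation vector about the tool's x, y, z in rad. In form: [[tx, ty, tz, wx, wy, wz], ...]. A call has 1 to 20 rows; each row is the pose to reach, as a shift and turn from the pose commanded when the call began, along the tool's axes at that moment; what a row does not reach only later rows make up. A row lasts 1/8 s, in which the tool goes at most 62.5 mm and 10.7 degrees, less where a joint would pass 70% of its speed; a pose out of reach is approached as far as the arm can. A call with a gripper value outside its range is refused whole. OPENING is the finger opening in mm, from 0 to 87.6, set as the call begins (- or left out, the last holds). The fingers move at their own pace and stop on an object; FORCE is the grip in N (left out, the last holds). Time passes only in rows, so rows that repeat a pose let the fingers close. It gives the time, the measured TCP pose, the force, the opening and the grip force at its end, in the units of the state.
- r.get_state(): the state, without advancing time (a new reading comes with each control period).
- r.capture(name): name is "scene" or "top" or "wrist"; returns the picture (420x560x3 uint8, red, green, blue); there is no depth.
- r.camera_params(name): a dict with "mtx" (3x3 intrinsics, pixels), "rvec" (rotation vector, rad) and "tvec" (3), from world to camera coordinates, as OpenCV has them; the wrist camera has in their place "mount" (4x4, takes a point from camera to tool coordinates, whose origin is the TCP and whose axes are the flange's). Camera axes: x right, y down, z forward; pixel columns grow to the right and rows downward; lengths in m; the calibration is good to about 2 mm. A picture is of the moment at which its call begins: read the wrist's pose just before it. camera_params takes no time and is no camera call.
- r.close_job(): hands the job in; it is judged then, once.
The state is a dict: "time_s": time; "joints": joint angles; "qd": joint speeds; "joint_torque": joint torques, N m; "tcp_pos": TCP position; "eef_rot": TCP orientation; "contact_force": force on the tool from outside, world axes, zero at the start; "moment": the same for the moment, N m; "gripper_width": finger opening in m; "gripper_force": force on a finger pad.
Only numpy, scipy, OpenCV 4.12 (cv2) and the standard library are available. Lean on these libraries where they do the work, as an engineer would, in place of code of your own. Each camera call takes 0.05 s, during which the arm holds its last target. There are 200 camera calls.

## Working session

There is one attempt and no reset: what is moved stays moved. The work goes in short steps, Python scripts to look and compute and a shell command to move; the robot and the scene stay as the last step left them, time stands still between calls to the robot, and variables do not carry over. Pictures are saved under pics/ and viewed, at most 17 in all, crops included, and the job is handed in when it is done.

```bash
mkdir -p pics; python3 - <<'E'
from plant import r
import cv2
s=r.get_state();print(s)
for n in("top","scene","wrist"):
    p=r.camera_params(n);print(n,p)
    cv2.imwrite(f"pics/{n}0.png",cv2.cvtColor(r.capture(n),cv2.COLOR_RGB2BGR))
E
```

```text
{'time_s': 0.0, 'joints': array([-5.52847496e+01,  2.05928584e+01,  6.35144438e-01, -1.83779138e-02,
       -7.01365163e+01, -1.65081742e+01]), 'qd': array([ 0.01908431, -0.02936948, -0.00987133,  0.0525181 ,  0.05242259,
       -0.06783226]), 'joint_torque': array([-1.44930429e-03, -5.82712913e+01,  2.93066275e+01,  6.99723288e+00,
        7.10776090e-03, -1.41165874e-04]), 'tcp_pos': array([ 0.21075089, -0.64078735,  0.24462249]), 'eef_rot': array([ 1.79904745e+02, -1.02138248e-02, -1.61799174e+02]), 'contact_force': array([-0.22519558,  0.57047831, -0.34526877]), 'moment': array([-2.70747684e-03,  5.99798513e-03,  6.89921343e-06]), 'gripper_force': 0.0, 'gripper_width': 0.0877597521125699}
top {'mtx': array([[418.71556425,   0.        , 285.76275784],
       [  0.        , 418.71556425, 215.84068284],
       [  0.        ,   0.        ,   1.        ]]), 'rvec': array([ 2.2285052 , -2.16847605,  0.0847056 ]), 'tvec': array([-0.04591905,  0.57028212,  1.069988  ])}
scene {'mtx': array([[544.38881224,   0.        , 281.25841068],
       [  0.        , 544.38881224, 211.61343039],
       [  0.        ,   0.        ,   1.        ]]), 'rvec': array([ 2.24142505,  1.13831249, -0.40126692]), 'tvec': array([-0.32311349, -0.32011177,  1.60069413])}
wrist {'mtx': array([[318.2086967 ,   0.        , 276.09389656],
       [  0.        , 318.2086967 , 208.85241075],
       [  0.        ,   0.        ,   1.        ]]), 'mount': array([[ 7.45232474e-04, -9.53208225e-01, -3.02313619e-01,
         8.31589283e-02],
       [ 9.99998082e-01,  1.25786370e-03, -1.50100741e-03,
        -5.23748552e-04],
       [ 1.81104194e-03, -3.02311921e-01,  9.53207334e-01,
        -1.37990851e-01],
       [ 0.00000000e+00,  0.00000000e+00,  0.00000000e+00,
         1.00000000e+00]])}
```

View pics/top0.png

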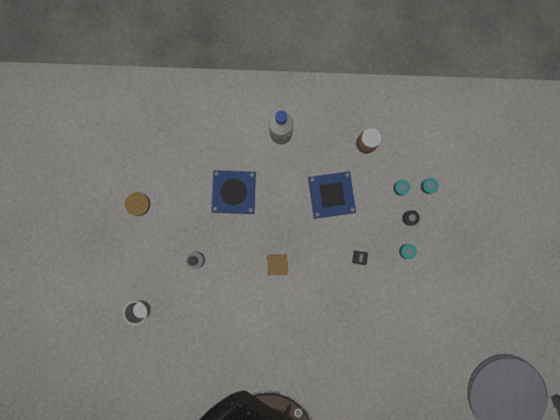

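View pics/scene0.png

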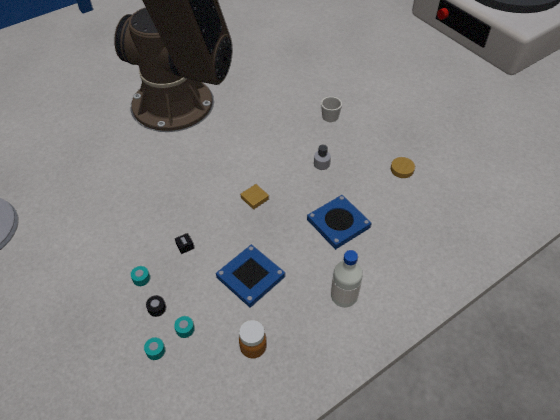

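The top view shows:
- round stand (233,192) and square stand (332,195)
- round plate (137,204) and square plate (278,265)
- weight (195,261) and square mount (360,257)
- bottle (281,127), jar (369,140) and crucible (136,312)

Four pieces could be the round mount: turquoise at (402,187), (430,186) and (408,251), and black at (411,218). Only the black one fits "black plastic"; the crop should confirm it.

```bash
cat > h.py <<'E'
import numpy as np,cv2
from plant import r
from scipy.spatial.transform import Rotation as R
def pose(name,st=None):
    """camera->world: rotation, origin, K"""
    p=r.camera_params(name);K=p["mtx"]
    if name=="wrist":
        st=st or r.get_state();T=np.eye(4)
        T[:3,:3]=R.from_euler('xyz',st["eef_rot"],degrees=True).as_matrix();T[:3,3]=st["tcp_pos"]
        M=T@p["mount"];return M[:3,:3],M[:3,3],K
    A=cv2.Rodrigues(p["rvec"])[0];return A.T,-A.T@p["tvec"],K
def cast(uv,z,P):
    A,o,K=P;uv=np.atleast_2d(uv).astype(float)
    d=(A@np.linalg.inv(K)@np.c_[uv,np.ones(len(uv))].T).T
    return o+d*((z-o[2])/d[:,2])[:,None]
def blobs(img,lo,hi,amin=60,amax=1e9):
    m=cv2.inRange(cv2.cvtColor(img,cv2.COLOR_RGB2HSV),lo,hi)
    m=cv2.morphologyEx(m,cv2.MORPH_CLOSE,np.ones((3,3)))
    cs,_=cv2.findContours(m,cv2.RETR_EXTERNAL,cv2.CHAIN_APPROX_NONE)
    return [c[:,0] for c in cs if amin<cv2.contourArea(c)<amax]
def save(img,n): cv2.imwrite(f"pics/{n}.png",cv2.cvtColor(img,cv2.COLOR_RGB2BGR))
E
python3 - <<'E'
from h import *
im=cv2.cvtColor(cv2.imread("pics/top0.png"),cv2.COLOR_BGR2RGB);P=pose("top")
print("cam",P[1])
def rep(lbl,cs,z):
    for c in cs:
        w=cast(c,z,P)[:,:2]*1000
        (cx,cy),(a,b),t=cv2.minAreaRect(w.astype(np.float32))
        print(lbl,c.mean(0).round(),"mm",round(cx,1),round(cy,1),"size",round(a),round(b),"ang",round(t,1))
rep("brass",blobs(im,(8,100,60),(25,255,255)),.018)
rep("blue",blobs(im,(105,120,40),(125,255,255),500),.020)
rep("turq",blobs(im,(80,120,60),(98,255,255)),.024)
rep("dark",blobs(im,(0,0,0),(180,255,52),60,3000),.024)
for n,uv,z in(("weight",(195,261),.05),("bottle",(281,127),0.08),("jar",(369,140),.03),("cruc",(136,312),.03)):print(n,cast(uv,z,P).round(3))
save(cv2.resize(im[100:340,100:460],None,fx=2.2,fy=2.2,interpolation=cv2.INTER_CUBIC),"crop1")
E
```

```text
cam [ 0.50538774 -0.0132122   1.10300193]
brass [277. 265.] mm 445.4 -11.3 size 49 49 ang 5.4
brass [137. 204.] mm 592.6 356.2 size 54 59 ang 1.6
blue [330. 194.] mm 630.3 -148.2 size 106 107 ang 9.7
blue [233. 193.] mm 630.3 107.7 size 106 106 ang 89.6
turq [408. 251.] mm 487.5 -348.3 size 33 36 ang 1.5
turq [402. 187.] mm 655.9 -331.0 size 34 37 ang 1.6
turq [430. 185.] mm 660.7 -405.6 size 34 34 ang 1.7
dark [258. 406.] mm 93.0 46.2 size 69 250 ang 1.1
dark [410. 218.] mm 575.6 -353.9 size 34 39 ang 1.6
dark [332. 195.] mm 629.9 -148.3 size 56 57 ang 9.8
dark [233. 192.] mm 629.6 107.2 size 63 64 ang 46.7
weight [[0.45  0.193 0.05 ]]
bottle [[ 0.788 -0.012  0.08 ]]
jar [[ 0.774 -0.242  0.03 ]]
cruc [[0.318 0.34  0.03 ]]
```

View pics/crop1.png

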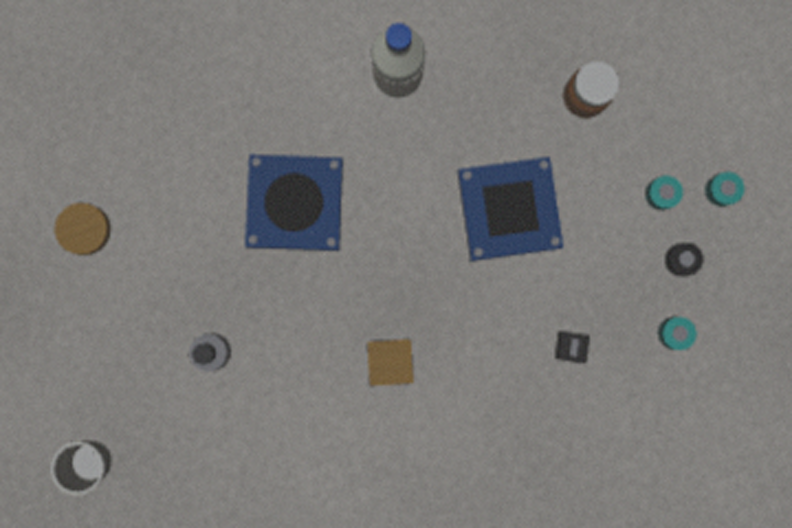

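The enlarged crop confirms it: the round mount is the black ring with the metal specimen at crop (684,259), which is top (410,218), and the other three are turquoise. I'll set out for the square plate.

```bash
cat >> h.py <<'E'
def go(x,y,z,yaw):
    """row (tool axes, mm/rad) from the present pose to a pointing-down pose; x,y,z in mm"""
    s=r.get_state();A=R.from_euler('xyz',s["eef_rot"],degrees=True)
    best=min(([yaw+k for k in(-540,-360,-180,0,180,360,540)]),key=lambda a:abs(a-s["eef_rot"][2]))
    B=R.from_euler('xyz',[180,0,best],degrees=True)
    print("row",np.r_[A.inv().apply(np.array([x,y,z])-s["tcp_pos"]*1000).round(1),(A.inv()*B).as_rotvec().round(4)].tolist(),"t",s["time_s"])
E
python3 -c "
from h import *
go(445,-11,200,5)"
```

```text
row [-419.3, 525.1, 45.5, 0.0012, -0.0003, 0.2304] t 0.15
```

```bash
python3 -m pendant '[[-419,525,45,0.001,0,0.23],[-419,525,45,0.001,0,0.23],[-419,525,45,0.001,0,0.23],[-419,525,45,0.001,0,0.23],[-419,525,45,0.001,0,0.23],[-419,525,45,0.001,0,0.23],[-419,525,45,0.001,0,0.23],[-419,525,45,0.001,0,0.23],[-419,525,45,0.001,0,0.23],[-419,525,45,0.001,0,0.23],[-419,525,45,0.001,0,0.23],[-419,525,45,0.001,0,0.23],[-419,525,45,0.001,0,0.23],[-419,525,45,0.001,0,0.23],[-419,525,45,0.001,0,0.23],[-419,525,45,0.001,0,0.23]]' 87 30
cat >> h.py <<'E'
def rects(lo,hi,z,amin=300,amax=1e9,name="wrist",png=None):
    s=r.get_state();P=pose(name,s);im=r.capture(name)
    if png: save(im,png)
    for c in blobs(im,lo,hi,amin,amax):
        w=(cast(c,z,P)[:,:2]*1000).astype(np.float32);(cx,cy),(a,b),t=cv2.minAreaRect(w)
        print(c.mean(0).round(),"mm",round(cx,1),round(cy,1),"size",round(a,1),round(b,1),"ang",round(t,1))
    return im
BR=((8,90,40),(28,255,255));BL=((105,110,30),(125,255,255))
E
python3 - <<'E'
from h import *
rects(*BR,.018,png="w1")
s=r.get_state();print(s["tcp_pos"],s["eef_rot"],s["joints"],s["time_s"])
E
```

```text
time_s: 2.15
tcp_pos: [0.4448, -0.0122, 0.2007]
eef_rot: [-180.0, 0.0, -175.0]
contact_force: [0.1, 0.4, 0.4]
gripper_width: 0.0869
gripper_force: 0.0
[406. 357.] mm 639.6 162.6 size 25.9 387.2 ang 5.2
[445. 307.] mm 569.7 195.4 size 78.5 29.5 ang 18.9
[107. 308.] mm 604.4 -197.7 size 30.7 79.6 ang 80.9
[277. 189.] mm 443.2 -12.3 size 50.2 49.3 ang 5.0
[ 0.44479495 -0.01205154  0.2006772 ] [-1.79947661e+02  2.10550279e-02 -1.75024203e+02] [ 2.40326777e+01  4.82844890e-01 -3.08171808e+01  6.59447248e-02
 -5.86971791e+01 -1.09091152e+02] 2.2
```

View pics/w1.png

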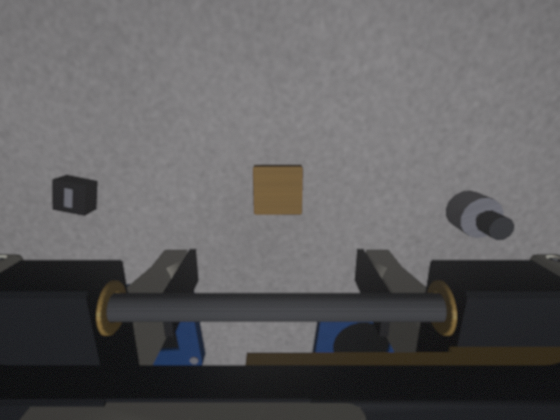

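The wrist view shows the square plate at (277,189) with its sides parallel to the fingers, the square mount at (75,195) and the weight at (485,218). Both views agree on the plate to 2 mm, so I'll go down and grip its upper part.

```bash
python3 -m pendant '[[1,0,50,0,0,0],[1,0,100,0,0,0],[1,0,140,0,0,0],[1,0,160,0,0,0],[1,0,170,0,0,0],[1,0,174,0,0,0],[1,0,174,0,0,0],[1,0,174,0,0,0]]'
python3 -m pendant '[[0,0,0,0,0,0],[0,0,0,0,0,0],[0,0,0,0,0,0],[0,0,0,0,0,0],[0,0,0,0,0,0],[0,0,0,0,0,0],[0,0,0,0,0,0],[0,0,0,0,0,0]]' 40 40
python3 -m pendant '[[0,0,-10,0,0,0],[0,0,-40,0,0,0],[0,0,-90,0,0,0],[0,0,-130,0,0,0],[0,0,-130,0,0,0],[0,0,-130,0,0,0]]'
python3 -c "
from h import *
go(630,-148,157,9)"
```

```text
time_s: 3.2
tcp_pos: [0.4445, -0.0116, 0.0273]
eef_rot: [-180.0, 0.1, -175.0]
contact_force: [0.2, -0.8, -0.9]
gripper_width: 0.0866
gripper_force: 0.0
time_s: 4.2
tcp_pos: [0.444, -0.0117, 0.0266]
eef_rot: [-179.9, 0.0, -175.0]
contact_force: [-0.5, 2.1, 2.5]
gripper_width: 0.0513
gripper_force: 40.0
time_s: 4.95
tcp_pos: [0.4428, -0.012, 0.156]
eef_rot: [-180.0, -0.1, -175.0]
contact_force: [-0.9, -0.2, -4.2]
gripper_width: 0.0515
gripper_force: 40.0
row [-174.6, -151.8, -1.1, -0.0007, -0.0011, -0.0699] t 4.95
```

```bash
python3 -m pendant '[[-60,-52,-20,0,0,-0.078],[-120,-104,-40,0,0,-0.078],[-174,-152,-43,0,0,-0.078],[-174,-152,-43,0,0,-0.078],[-174,-152,-43,0,0,-0.078],[-174,-152,-43,0,0,-0.078]]'
python3 - <<'E'
from h import *
im=rects((0,0,0),(180,255,45),.014,1000,9000,png="w2")
rects(*BL,.020)
s=r.get_state();print(s["tcp_pos"],s["eef_rot"])
E
```

```text
time_s: 5.7
tcp_pos: [0.6291, -0.1479, 0.1968]
eef_rot: [180.0, -0.3, -170.6]
contact_force: [-0.2, -0.4, -4.5]
gripper_width: 0.0514
gripper_force: 40.0
[438. 297.] mm 728.8 87.0 size 121.3 221.8 ang 11.4
[511. 231.] mm 631.0 108.5 size 63.9 63.3 ang 23.4
[277. 195.] mm 631.1 -149.5 size 50.6 56.1 ang 9.5
[509. 227.] mm 629.7 104.8 size 109.8 109.9 ang 89.3
[274. 177.] mm 621.6 -151.4 size 91.6 107.0 ang 9.6
[ 0.62934269 -0.14731405  0.19842418] [-1.79976311e+02 -1.42070112e-01 -1.70481409e+02]
```

View pics/w2.png

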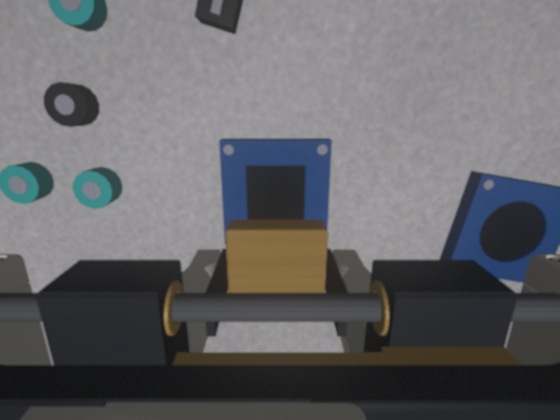

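The seat is at (277,195), partly hidden by the held plate. Wrist and top views agree on about (630,-149) mm at 9.5°. I'll lower the plate.

```bash
python3 -m pendant '[[-0.5,-1.5,50,0,0,0],[-0.5,-1.5,100,0,0,0],[-0.5,-1.5,130,0,0,0],[-0.5,-1.5,145,0,0,0],[-0.5,-1.5,150,0,0,0],[-0.5,-1.5,153,0,0,0],[-0.5,-1.5,155,0,0,0],[-0.5,-1.5,155,0,0,0],[-0.5,-1.5,155,0,0,0],[-0.5,-1.5,155,0,0,0]]'
python3 -m pendant '[[0,0,1,0,0,0],[0,0,2,0,0,0],[0,0,2.5,0,0,0],[0,0,2.5,0,0,0],[0,0,2.5,0,0,0]]'
python3 -c "
from h import *
go(630,-149,40.6,9.5)"
```

```text
time_s: 7.05
tcp_pos: [0.6314, -0.1494, 0.045]
eef_rot: [-179.9, 0.0, -170.5]
contact_force: [-0.1, 0.6, -4.3]
gripper_width: 0.0516
gripper_force: 40.0
time_s: 7.68
tcp_pos: [0.6313, -0.1494, 0.0422]
eef_rot: [-179.9, 0.0, -170.5]
contact_force: [0.4, 0.5, -3.9]
gripper_width: 0.0515
gripper_force: 40.0
row [1.2, 0.6, 1.6, -0.001, 0.0, 0.0] t 7.675
```

```bash
python3 -m pendant '[[1,0,1,0,0,0],[1,0,1.5,0,0,0],[1,0,2,0,0,0],[1,0,2,0,0,0],[1,0,2,0,0,0]]'
```

```text
time_s: 8.3
tcp_pos: [0.6302, -0.1495, 0.0407]
eef_rot: [-179.9, -0.0, -170.5]
contact_force: [-5.0, 1.2, 4.4]
gripper_width: 0.0516
gripper_force: 40.0
```

```bash
python3 -m pendant '[[0,0,0,0,0,0],[0,0,0,0,0,0],[0,0,0,0,0,0],[0,0,0,0,0,0],[0,0,-10,0,0,0],[0,0,-60,0,0,0],[0,0,-110,0,0,0],[0,0,-160,0,0,0],[0,0,-160,0,0,0],[0,0,-160,0,0,0]]' 70
python3 - <<'E'
from h import *
rects(*BR,.032,1500,png="w3")
rects(*BL,.020,2000)
go(470,-220,200,0)
E
```

```text
time_s: 9.55
tcp_pos: [0.6301, -0.1492, 0.2008]
eef_rot: [-180.0, 0.1, -170.5]
contact_force: [-0.9, 0.0, -0.6]
gripper_width: 0.0697
gripper_force: 0.0
[382. 358.] mm 803.2 8.6 size 27.7 407.9 ang 9.7
[276. 193.] mm 629.4 -150.8 size 50.5 52.0 ang 9.6
[509. 223.] mm 625.1 104.9 size 109.8 100.7 ang 89.3
[274. 191.] mm 629.3 -150.0 size 107.2 106.9 ang 9.5
row [169.0, -43.4, -0.4, -0.0007, -0.0017, 0.1657] t 9.65
```

View pics/w3.png

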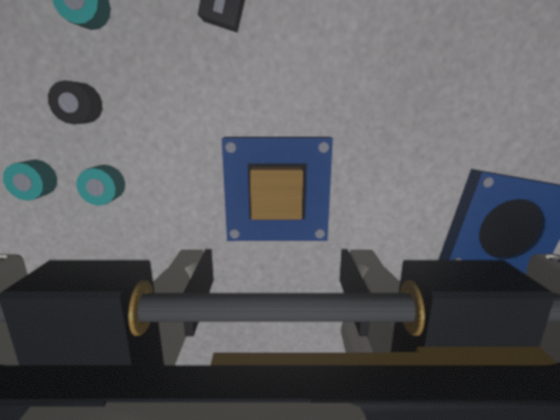

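The square plate sits in the seat at (276,193), parallel to the stand and on its centre to 1 mm. Next is the square mount.

```bash
python3 -m pendant '[[60,-16,0,0,0,0.166],[120,-30,0,0,0,0.166],[169,-43,0,0,0,0.166],[169,-43,0,0,0,0.166],[169,-43,0,0,0,0.166],[169,-43,0,0,0,0.166]]'
python3 - <<'E'
from h import *
im=rects((0,0,0),(180,255,60),.024,300,6000,png="w4")
s=r.get_state();print(s["tcp_pos"],s["eef_rot"])
E
```

```text
time_s: 10.4
tcp_pos: [0.4714, -0.2194, 0.1997]
eef_rot: [-179.9, -0.0, -180.0]
contact_force: [-0.5, 0.5, 0.5]
gripper_width: 0.0702
gripper_force: 0.0
[270. 188.] mm 465.9 -226.4 size 30.7 34.9 ang 83.1
[ 0.4714324  -0.21930962  0.199731  ] [-1.79947469e+02 -3.87196354e-02 -1.79973180e+02]
```

View pics/w4.png

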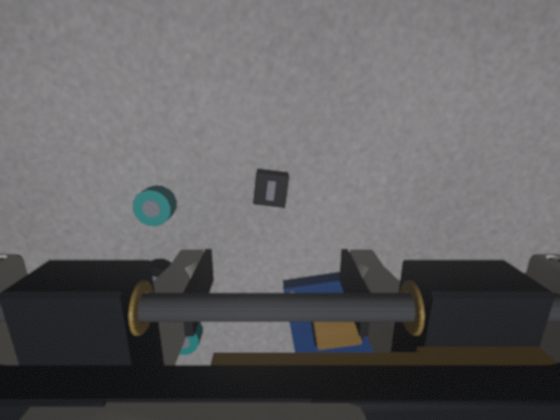

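The square mount is at (270,188), turned about -7°, with the fingers clear of the turquoise ring at (153,207). I'll grasp it.

```bash
python3 -c "
from h import *
s=r.get_state();print(cast([270.5,190],.024,pose('wrist',s)))
go(467,-226.5,25,-7)"
```

```text
[[ 0.46798546 -0.22641644  0.024     ]]
row [4.3, -7.0, 174.7, -0.001, -0.0006, 0.1226] t 10.45
```

```bash
python3 -m pendant '[[4,-7,50,0,0,0.1225],[4,-7,100,0,0,0.1225],[4,-7,140,0,0,0.1225],[4,-7,160,0,0,0.1225],[4,-7,170,0,0,0.1225],[4,-7,174.5,0,0,0.1225],[4,-7,174.5,0,0,0.1225],[4,-7,174.5,0,0,0.1225]]'
python3 -m pendant '[[0,0,0,0,0,0],[0,0,0,0,0,0],[0,0,0,0,0,0],[0,0,0,0,0,0],[0,0,0,0,0,0],[0,0,0,0,0,0],[0,0,0,0,0,0]]' 22 20
python3 -m pendant '[[0,0,-10,0,0,0],[0,0,-40,0,0,0],[0,0,-90,0,0,0],[0,0,-150,0,0,0],[0,0,-174.5,0,0,0],[0,0,-174.5,0,0,0]]'
python3 -c "
from h import *
go(630,-149.5,200,9.5)"
```

```text
time_s: 11.45
tcp_pos: [0.4674, -0.2269, 0.0266]
eef_rot: [-179.9, 0.1, 173.0]
contact_force: [0.6, -0.1, -0.2]
gripper_width: 0.0698
gripper_force: 0.0
time_s: 12.32
tcp_pos: [0.4668, -0.2268, 0.0258]
eef_rot: [-179.9, 0.0, 173.0]
contact_force: [0.1, 1.0, 1.2]
gripper_width: 0.0341
gripper_force: 20.0
time_s: 13.08
tcp_pos: [0.4678, -0.2269, 0.2033]
eef_rot: [-179.9, 0.3, 173.0]
contact_force: [-0.7, 0.3, -1.2]
gripper_width: 0.0343
gripper_force: 20.0
row [-151.5, 96.6, 4.0, -0.0018, 0.0055, -0.2883] t 13.075
```

```bash
python3 -m pendant '[[-50,32,0,0,0,-0.1],[-100,64,0,0,0,-0.2],[-151,96.5,2,0,0,-0.288],[-151,96.5,2,0,0,-0.288],[-151,96.5,50,0,0,-0.288],[-151,96.5,100,0,0,-0.288],[-151,96.5,120,0,0,-0.288],[-151,96.5,130,0,0,-0.288],[-151,96.5,130,0,0,-0.288],[-151,96.5,130,0,0,-0.288]]'
python3 - <<'E'
from h import *
go(630,-149.5,57.5,9.5)
save(r.capture("wrist"),"w5")
E
```

```text
time_s: 14.32
tcp_pos: [0.629, -0.1496, 0.0714]
eef_rot: [-179.9, 0.1, -170.5]
contact_force: [-1.1, -0.4, -0.8]
gripper_width: 0.0336
gripper_force: 20.0
row [-1.0, -0.0, 13.9, -0.0014, 0.0017, -0.0005] t 14.325
```

View pics/w5.png

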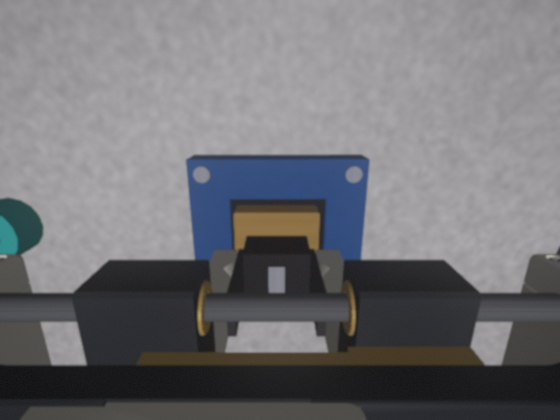

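The mount is held square to the plate: mount at (277,255), plate at (277,228), laterally centred. I'll set it down.

```bash
python3 -m pendant '[[-1,0,5,0,0,0],[-1,0,9,0,0,0],[-1,0,11,0,0,0],[-1,0,12.5,0,0,0],[-1,0,13.5,0,0,0],[-1,0,14,0,0,0],[-1,0,14,0,0,0],[-1,0,14,0,0,0]]'
```

```text
time_s: 15.38
tcp_pos: [0.6293, -0.1494, 0.0578]
eef_rot: [-179.9, 0.0, -170.5]
contact_force: [-4.6, 1.9, 12.5]
gripper_width: 0.0338
gripper_force: 20.0
```

```bash
python3 -m pendant '[[0,0,-0.5,0,0,0],[0,0,-0.5,0,0,0],[0,0,-0.5,0,0,0],[0,0,-0.5,0,0,0],[0,0,-0.5,0,0,0],[0,0,-10,0,0,0],[0,0,-60,0,0,0],[0,0,-110,0,0,0],[0,0,-143,0,0,0],[0,0,-143,0,0,0]]' 60
python3 - <<'E'
from h import *
rects((0,0,0),(180,255,48),.056,500,6000,png="w6")
rects(*BR,.032,800)
go(593,356,220,0)
E
```

```text
time_s: 16.62
tcp_pos: [0.6311, -0.1494, 0.2037]
eef_rot: [-179.9, 0.4, -170.5]
contact_force: [-0.2, 1.4, -0.1]
gripper_width: 0.0601
gripper_force: 0.0
[354. 285.] mm 710.0 -59.3 size 82.4 40.3 ang 60.8
[201. 286.] mm 730.1 -222.7 size 51.7 73.5 ang 22.7
[510. 226.] mm 619.9 74.1 size 57.1 56.5 ang 19.0
[363. 358.] mm 808.5 -14.1 size 27.8 412.7 ang 9.7
[276. 189.] mm 628.9 -150.8 size 50.5 51.9 ang 9.6
row [-47.3, 504.2, -20.5, -0.0008, 0.0012, 0.1652] t 16.725
```

View pics/w6.png

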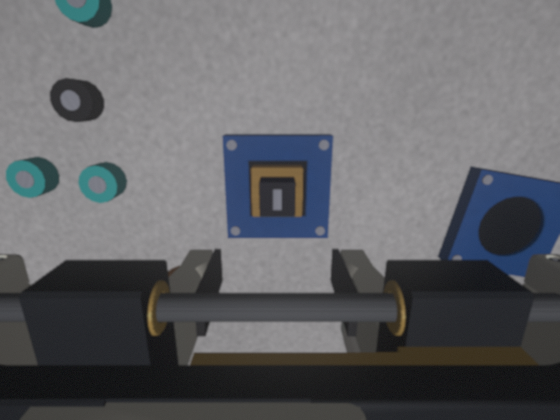

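```bash
python3 -c "
from h import *
print(cast([277,200],.056,pose('wrist')))"
python3 -m pendant '[[-47,504,-10,0,0,0.165],[-47,504,-10,0,0,0.165],[-47,504,-10,0,0,0.165],[-47,504,-10,0,0,0.165],[-47,504,-10,0,0,0.165],[-47,504,-10,0,0,0.165],[-47,504,-10,0,0,0.165],[-47,504,-10,0,0,0.165],[-47,504,-10,0,0,0.165],[-47,504,-10,0,0,0.165],[-47,504,-10,0,0,0.165],[-47,504,-10,0,0,0.165],[-47,504,-10,0,0,0.165],[-47,504,-10,0,0,0.165]]' 87
python3 - <<'E'
from h import *
rects(*BR,.018,800)
s=r.get_state();print(s["tcp_pos"],s["eef_rot"],s["joints"])
go(593,356,26.5,0)
E
```

```text
[[ 0.62735801 -0.14981276  0.056     ]]
time_s: 18.48
tcp_pos: [0.593, 0.3552, 0.209]
eef_rot: [-180.0, 0.0, 180.0]
contact_force: [0.5, 0.4, 0.2]
gripper_width: 0.0873
gripper_force: 0.0
[405. 357.] mm 810.0 516.3 size 26.5 397.0 ang 0.2
[278. 187.] mm 590.7 356.4 size 58.2 59.5 ang 70.7
[0.59291223 0.35530953 0.20890344] [-1.79955139e+02  1.91871800e-02  1.79987072e+02] [ 4.70665507e+01  2.33331801e+01  2.92077459e-02  4.85550876e-02
 -6.67158209e+01 -1.37098687e+02]
row [-0.0, 0.8, 182.4, -0.0008, 0.0003, -0.0002] t 18.525
```

The square mount is within 2 mm of its plate's centre. The round plate is at (592,356) mm in both views, so I'll grasp it.

```bash
python3 -m pendant '[[1,1,50,0,0,0],[1,1,100,0,0,0],[1,1,145,0,0,0],[1,1,167,0,0,0],[1,1,178,0,0,0],[1,1,182,0,0,0],[1,1,182,0,0,0],[1,1,182,0,0,0]]'
python3 -m pendant '[[0,0,0,0,0,0],[0,0,0,0,0,0],[0,0,0,0,0,0],[0,0,0,0,0,0],[0,0,0,0,0,0],[0,0,0,0,0,0],[0,0,0,0,0,0]]' 50 45
python3 -m pendant '[[0,0,-10,0,0,0],[0,0,-40,0,0,0],[0,0,-90,0,0,0],[0,0,-150,0,0,0],[0,0,-174,0,0,0],[0,0,-174,0,0,0],[0,0,-174,0,0,0]]'
python3 -c "
from h import *
go(630,107.5,200,-0.5)"
```

```text
time_s: 19.52
tcp_pos: [0.5923, 0.357, 0.028]
eef_rot: [180.0, 0.1, -180.0]
contact_force: [-0.2, -0.6, -0.6]
gripper_width: 0.0867
gripper_force: 0.0
time_s: 20.4
tcp_pos: [0.592, 0.3567, 0.0269]
eef_rot: [-180.0, 0.0, -180.0]
contact_force: [-0.8, 1.6, 1.9]
gripper_width: 0.0607
gripper_force: 45.0
time_s: 21.28
tcp_pos: [0.5906, 0.3558, 0.1985]
eef_rot: [-179.8, -0.2, 180.0]
contact_force: [0.7, -0.5, -5.4]
gripper_width: 0.0609
gripper_force: 45.0
row [-39.4, -248.3, -0.9, -0.0029, -0.0028, 0.0085] t 21.275
```

```bash
python3 -m pendant '[[-9,-60,0,0,0,0.008],[-18,-120,0,0,0,0.008],[-28,-180,0,0,0,0.008],[-38.5,-248,0,0,0,0.008],[-38.5,-248,0,0,0,0.008],[-38.5,-248,0,0,0,0.008],[-38.5,-248,0,0,0,0.008]]'
python3 - <<'E'
from h import *
rects((0,0,0),(180,255,45),.014,1000,9000)
rects(*BL,.020,2000)
s=r.get_state();print(s["tcp_pos"],s["eef_rot"])
go(630,107.5,40.9,-0.5)
E
```

```text
time_s: 22.15
tcp_pos: [0.63, 0.1096, 0.1999]
eef_rot: [-179.9, -0.1, 179.6]
contact_force: [0.0, 0.6, -2.6]
gripper_width: 0.0609
gripper_force: 45.0
[ 16. 202.] mm 639.3 -171.5 size 37.7 46.2 ang 9.8
[274. 187.] mm 626.1 107.1 size 65.3 53.2 ang 88.4
[274. 178.] mm 627.0 107.0 size 107.0 103.6 ang 89.7
[ 42. 196.] mm 630.0 -148.0 size 107.3 110.9 ang 9.6
[0.63009431 0.10993205 0.20042621] [-1.79931296e+02 -3.02529020e-02  1.79650257e+02]
row [-0.0, -2.2, 159.5, -0.0012, -0.0005, 0.0026] t 22.25
```

```bash
python3 -m pendant '[[0,-2.5,50,0,0,0],[0,-2.5,100,0,0,0],[0,-2.5,130,0,0,0],[0,-2.5,145,0,0,0],[0,-2.5,150,0,0,0],[0,-2.5,154,0,0,0],[0,-2.5,156,0,0,0],[0,-2.5,156,0,0,0],[0,-2.5,156,0,0,0]]'
python3 -m pendant '[[0,0,1,0,0,0],[0,0,2,0,0,0],[0,0,3,0,0,0],[0,0,3,0,0,0],[0,0,3,0,0,0]]'
python3 -c "
from h import *
go(630,107,40.9,-0.5)"
```

```text
time_s: 23.38
tcp_pos: [0.6306, 0.106, 0.0455]
eef_rot: [-180.0, 0.1, 179.6]
contact_force: [0.0, -0.5, -4.0]
gripper_width: 0.0608
gripper_force: 45.0
time_s: 24.0
tcp_pos: [0.6304, 0.106, 0.0419]
eef_rot: [-179.9, 0.0, 179.6]
contact_force: [-0.1, 0.1, -4.1]
gripper_width: 0.0607
gripper_force: 45.0
row [0.4, 1.0, 1.0, -0.001, 0.0001, 0.001] t 24.0
```

```bash
python3 -m pendant '[[0.5,1,0.5,0,0,0],[0.5,1,1,0,0,0],[0.5,1,1.5,0,0,0],[0.5,1,1.5,0,0,0],[0.5,1,1.5,0,0,0]]'

```

```text
time_s: 24.62
tcp_pos: [0.6299, 0.1071, 0.0409]
eef_rot: [-179.9, 0.0, 179.6]
contact_force: [-2.8, 1.7, 3.7]
gripper_width: 0.0607
gripper_force: 45.0
```

```bash
python3 -m pendant '[[0,0,0,0,0,0],[0,0,0,0,0,0],[0,0,0,0,0,0],[0,0,0,0,0,0],[0,0,-10,0,0,0],[0,0,-60,0,0,0],[0,0,-110,0,0,0],[0,0,-160,0,0,0],[0,0,-160,0,0,0],[0,0,-160,0,0,0]]' 80
python3 - <<'E'
from h import *
rects(*BR,.032,1500)
rects(*BL,.020,2000)
go(575.5,-354,200,0)
E
```

```text
time_s: 25.88
tcp_pos: [0.6296, 0.1072, 0.201]
eef_rot: [-180.0, 0.0, 179.5]
contact_force: [-0.8, -0.1, -1.3]
gripper_width: 0.0797
gripper_force: 0.0
[398. 357.] mm 828.9 247.3 size 26.1 389.1 ang 0.3
[276. 193.] mm 628.2 106.3 size 60.4 60.3 ang 44.4
[275. 191.] mm 629.0 106.9 size 107.0 107.3 ang 89.7
[ 43. 198.] mm 629.8 -146.9 size 107.3 112.7 ang 9.5
row [50.0, -461.3, 0.3, -0.0016, -0.0015, -0.0079] t 25.975
```

The round plate is seated within 1 mm of the stand's centre, and its apparent size fits the seated height. Now the black round mount.

```bash
python3 -m pendant '[[50,-461,0,0,0,-0.008],[50,-461,0,0,0,-0.008],[50,-461,0,0,0,-0.008],[50,-461,0,0,0,-0.008],[50,-461,0,0,0,-0.008],[50,-461,0,0,0,-0.008],[50,-461,0,0,0,-0.008],[50,-461,0,0,0,-0.008],[50,-461,0,0,0,-0.008],[50,-461,0,0,0,-0.008],[50,-461,0,0,0,-0.008],[50,-461,0,0,0,-0.008],[50,-461,0,0,0,-0.008]]'
python3 - <<'E'
from h import *
rects((0,0,0),(180,255,60),.024,300,6000,png="w7")
go(575.5,-354,25,0)
E
```

```text
time_s: 27.6
tcp_pos: [0.5766, -0.3528, 0.2011]
eef_rot: [-179.9, 0.0, -179.9]
contact_force: [0.4, 0.7, -0.3]
gripper_width: 0.0798
gripper_force: 0.0
[272. 189.] mm 573.0 -358.4 size 39.9 34.9 ang 0.2
row [1.1, -0.9, 176.1, -0.0011, 0.0005, 0.0011] t 27.65
```

View pics/w7.png

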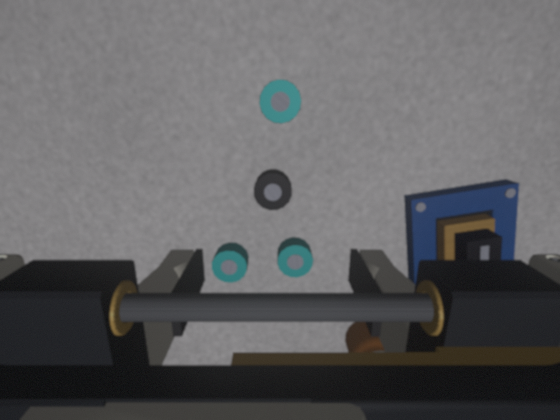

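```bash
python3 - <<'E'
from h import *
P=pose("wrist");im=cv2.cvtColor(cv2.imread("pics/w7.png"),cv2.COLOR_BGR2RGB)
print(cast([272.5,192],.024,P))
g=cv2.cvtColor(im,cv2.COLOR_RGB2GRAY);print(g[192,245:300]);
T=cv2.cvtColor(cv2.imread("pics/top0.png"),cv2.COLOR_BGR2GRAY);print(T[218,398:426],cast([[402,218],[420,218],[411.5,217.5]],.024,pose("top")))
go(575.5,-357,25,0)
E
```

```text
[[ 0.57573275 -0.35805694  0.024     ]]
[129 129 134 136 136 137 135 129 110  79  56  53  51  55  51  53  52  57
  73  97 112 117 117 115 114 116 114 115 115 116 116 115 115 116 115 108
  92  67  56  53  54  53  55  55  55  65  87 112 126 131 131 133 131 132
 132]
[127 128 126 127  81  44  41  55  52  48  59 101 114 112 113 109 114  87
  56  47  48  74 114 123 122 122 126 126] [[ 0.57371394 -0.33180102  0.024     ]
 [ 0.57501625 -0.37873969  0.024     ]
 [ 0.57570065 -0.35655421  0.024     ]]
row [1.1, -3.9, 176.2, -0.0011, 0.0005, 0.0011] t 27.65
```

Black mount at (272,192), turquoise at (280,101), (229,265) and (294,260). The specimen centre casts to (575.7,-357.5) mm in both views. The fingers clear the neighbours in x, so I'll grasp it.

```bash
python3 -m pendant '[[1,-4.5,50,0,0,0],[1,-4.5,100,0,0,0],[1,-4.5,140,0,0,0],[1,-4.5,162,0,0,0],[1,-4.5,172,0,0,0],[1,-4.5,176,0,0,0],[1,-4.5,176,0,0,0],[1,-4.5,176,0,0,0]]'
python3 -m pendant '[[0,0,0,0,0,0],[0,0,0,0,0,0],[0,0,0,0,0,0],[0,0,0,0,0,0],[0,0,0,0,0,0],[0,0,0,0,0,0],[0,0,0,0,0,0],[0,0,0,0,0,0]]' 28 20
python3 -m pendant '[[0,0,-10,0,0,0],[0,0,-40,0,0,0],[0,0,-90,0,0,0],[0,0,-150,0,0,0],[0,0,-175,0,0,0],[0,0,-175,0,0,0]]'
python3 -c "
from h import *
go(630,107,200,-0.5)"
```

```text
time_s: 28.65
tcp_pos: [0.576, -0.3583, 0.0261]
eef_rot: [-179.9, 0.1, -180.0]
contact_force: [1.2, 0.0, -0.2]
gripper_width: 0.0802
gripper_force: 0.0
time_s: 29.65
tcp_pos: [0.5753, -0.3581, 0.0249]
eef_rot: [-179.9, 0.0, -180.0]
contact_force: [-0.6, 0.1, 0.1]
gripper_width: 0.0394
gripper_force: 20.0
time_s: 30.4
tcp_pos: [0.5765, -0.3584, 0.2038]
eef_rot: [-179.8, 0.3, -180.0]
contact_force: [0.6, 0.1, -1.2]
gripper_width: 0.039
gripper_force: 20.0
row [-53.7, 465.4, 2.7, -0.003, 0.0057, 0.0092] t 30.4
```

```bash
python3 -m pendant '[[-53.5,465.5,0,0,0,0.009],[-53.5,465.5,0,0,0,0.009],[-53.5,465.5,0,0,0,0.009],[-53.5,465.5,0,0,0,0.009],[-53.5,465.5,0,0,0,0.009],[-53.5,465.5,0,0,0,0.009],[-53.5,465.5,0,0,0,0.009],[-53.5,465.5,0,0,0,0.009],[-53.5,465.5,0,0,0,0.009],[-53.5,465.5,0,0,0,0.009],[-53.5,465.5,0,0,0,0.009],[-53.5,465.5,50,0,0,0.009],[-53.5,465.5,100,0,0,0.009],[-53.5,465.5,120,0,0,0.009],[-53.5,465.5,130,0,0,0.009],[-53.5,465.5,130,0,0,0.009],[-53.5,465.5,130,0,0,0.009]]'
python3 - <<'E'
from h import *
rects(*BR,.032,800)
go(629.5,107,57,-0.5)
save(r.capture("wrist"),"w8")
E
```

```text
time_s: 32.52
tcp_pos: [0.6295, 0.1075, 0.0708]
eef_rot: [-180.0, 0.1, 179.5]
contact_force: [-0.1, -0.2, -0.8]
gripper_width: 0.0396
gripper_force: 20.0
[320. 358.] mm 708.7 136.0 size 237.4 15.2 ang 89.7
[275. 229.] mm 615.4 106.6 size 60.5 39.5 ang 89.6
row [0.0, -0.7, 13.9, -0.0001, 0.0023, -0.0] t 32.575
```

View pics/w8.png

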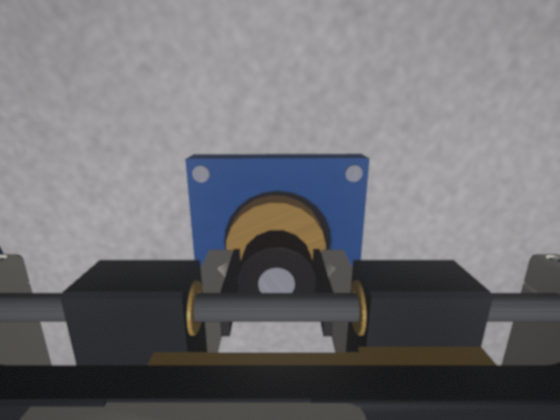

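The mount is held upright at (277,275), and the plate at (276,225) is laterally centred under it. I'll set it down.

```bash
python3 -m pendant '[[0,-0.5,5,0,0,0],[0,-0.5,9,0,0,0],[0,-0.5,11,0,0,0],[0,-0.5,12.5,0,0,0],[0,-0.5,13.5,0,0,0],[0,-0.5,14,0,0,0],[0,-0.5,14,0,0,0]]'
```

```text
time_s: 33.5
tcp_pos: [0.6286, 0.107, 0.0568]
eef_rot: [-179.9, 0.0, 179.5]
contact_force: [-4.8, -0.3, 10.8]
gripper_width: 0.0392
gripper_force: 20.0
```

```bash
python3 -m pendant '[[0,0,-0.5,0,0,0],[0,0,-0.5,0,0,0],[0,0,-0.5,0,0,0],[0,0,-0.5,0,0,0],[0,0,-0.5,0,0,0],[0,0,-10,0,0,0],[0,0,-60,0,0,0],[0,0,-110,0,0,0],[0,0,-143,0,0,0],[0,0,-143,0,0,0]]' 70
python3 - <<'E'
from h import *
rects(*BR,.032,1500)
s=r.get_state();P=pose("wrist",s);im=r.capture("wrist");save(im,"w9")
for c in blobs(im,(0,0,0),(180,255,60),300,6000):print(c.min(0),c.max(0))
# specimen: bright grey inside centre
g=cv2.cvtColor(im,cv2.COLOR_RGB2GRAY)[150:240,240:315];m=cv2.inRange(g,95,255)
n,l,st,ce=cv2.connectedComponentsWithStats(m);print([(st[i][4],(ce[i]+[240,150]).round(1),cast(ce[i]+[240,150],.056,P)[0].round(4)) for i in range(1,n) if st[i][4]>40])
go(450,193,230,0)
E
```

```text
time_s: 34.75
tcp_pos: [0.6303, 0.1076, 0.2029]
eef_rot: [179.9, 0.4, 179.5]
contact_force: [-1.3, -0.1, -1.0]
gripper_width: 0.0699
gripper_force: 0.0
[382. 358.] mm 833.3 235.3 size 413.2 26.7 ang 89.6
[276. 191.] mm 628.4 106.0 size 61.0 60.0 ang 34.2
[  0 180] [ 41 222]
[256 176] [295 219]
[(np.int32(997), array([276.2, 187.4]), array([0.616 , 0.1064, 0.056 ])), (np.int32(266), array([275.5, 200.8]), array([0.6288, 0.1057, 0.056 ]))]
row [179.3, 84.3, -31.0, -0.0002, 0.0011, -0.0089] t 34.85
```

View pics/w9.png

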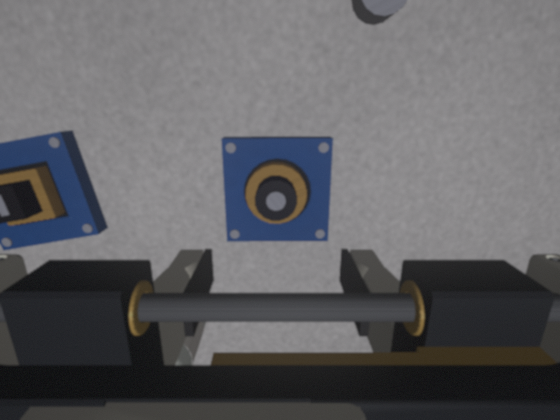

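The mount is centred on the plate, specimen at (276,201), within 1 mm. Next is the weight.

```bash
python3 -m pendant '[[60,28,-10,0,0,0],[120,56,-20,0,0,0],[179,84,-20,0,0,0],[179,84,-20,0,0,0],[179,84,-20,0,0,0],[179,84,-20,0,0,0]]'
python3 - <<'E'
from h import *
s=r.get_state();P=pose("wrist",s);im=r.capture("wrist");save(im,"w10")
for c in blobs(im,(0,0,0),(180,255,70),200,3000):
    (x,y),rad=cv2.minEnclosingCircle(c);print((x,y),rad,c.min(0),c.max(0),cast([x,y],.055,P))
print(s["tcp_pos"],s["eef_rot"])
E
```

```text
time_s: 35.6
tcp_pos: [0.4511, 0.1924, 0.2179]
eef_rot: [-179.9, -0.0, 179.5]
contact_force: [0.1, 0.4, -0.9]
gripper_width: 0.07
gripper_force: 0.0
(284.0, 195.0) 12.649210929870605 [273 183] [294 207] [[0.44951808 0.19860766 0.055     ]]
(413.5, 57.0) 23.64856719970703 [396  34] [419  80] [[0.32747063 0.31012167 0.055     ]]
(444.2166442871094, 41.028865814208984) 26.21125602722168 [420  16] [469  61] [[0.31534342 0.33463531 0.055     ]]
[0.45107309 0.19238786 0.21788901] [-1.79898398e+02 -1.80644629e-02  1.79475247e+02]
```

View pics/w10.png

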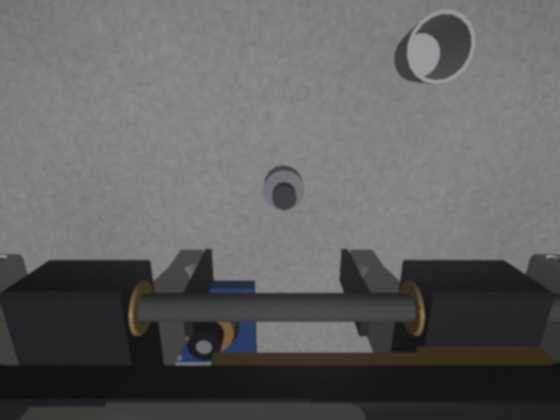

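```bash
python3 -m pendant '[[1,6,50,0,0,0],[1,6,100,0,0,0],[1,6,135,0,0,0],[1,6,152,0,0,0],[1,6,160,0,0,0],[1,6,163.5,0,0,0],[1,6,163.5,0,0,0],[1,6,163.5,0,0,0]]'
python3 - <<'E'
from h import *
s=r.get_state();P=pose("wrist",s);save(r.capture("wrist"),"w11");print(s["tcp_pos"])
E
```

```text
time_s: 36.65
tcp_pos: [0.4499, 0.1988, 0.0556]
eef_rot: [180.0, 0.1, 179.5]
contact_force: [-0.5, -0.2, -0.3]
gripper_width: 0.0701
gripper_force: 0.0
[0.4499092  0.19883422 0.05557444]
```

View pics/w11.png

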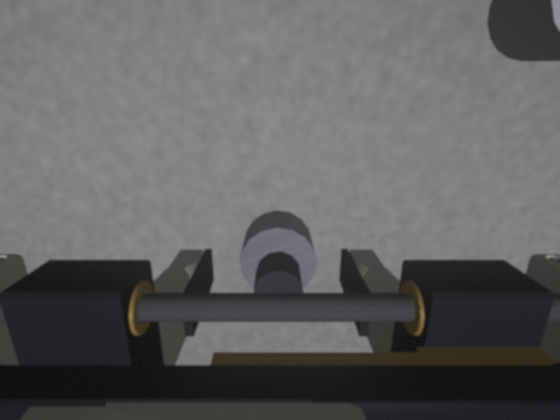

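The weight is between the fingers, knob at (278,275) and laterally centred. I'll grip the knob.

```bash
python3 -c "
from h import *
print(cast([278,229],.032,pose('wrist')))"
python3 -m pendant '[[0,0,0,0,0,0],[0,0,0,0,0,0],[0,0,0,0,0,0],[0,0,0,0,0,0],[0,0,0,0,0,0],[0,0,0,0,0,0],[0,0,0,0,0,0],[0,0,0,0,0,0]]' 12 45
python3 -m pendant '[[0,0,-5,0,0,0],[0,0,-20,0,0,0],[0,0,-60,0,0,0],[0,0,-110,0,0,0],[0,0,-150,0,0,0],[0,0,-150,0,0,0],[0,0,-150,0,0,0]]'
python3 -c "
from h import *
go(629,107,200,-0.5)"
```

```text
[[0.42974284 0.19908157 0.032     ]]
time_s: 37.7
tcp_pos: [0.4497, 0.1988, 0.0549]
eef_rot: [-180.0, 0.0, 179.5]
contact_force: [-0.2, 2.8, -0.2]
gripper_width: 0.0223
gripper_force: 45.0
time_s: 38.58
tcp_pos: [0.4483, 0.1979, 0.2037]
eef_rot: [-179.9, -0.1, 179.5]
contact_force: [0.5, -0.4, -5.4]
gripper_width: 0.0229
gripper_force: 45.0
row [-181.5, -89.2, 3.6, -0.0019, -0.0019, -0.0006] t 38.575
```

```bash
python3 -m pendant '[[-50,-25,0,0,0,0],[-100,-50,0,0,0,0],[-145,-72,0,0,0,0],[-180,-89,0,0,0,0],[-180,-89,0,0,0,0],[-180,-89,0,0,0,0],[-180,-89,30,0,0,0],[-180,-89,55,0,0,0],[-180,-89,70,0,0,0],[-180,-89,77,0,0,0],[-180,-89,77,0,0,0],[-180,-89,77,0,0,0],[-180,-89,77,0,0,0]]'
python3 - <<'E'
from h import *
save(r.capture("wrist"),"w12");go(628.3,107,111,-0.5)
E
```

```text
time_s: 40.2
tcp_pos: [0.6291, 0.1082, 0.1288]
eef_rot: [-180.0, 0.1, 179.5]
contact_force: [-0.8, 0.8, -4.6]
gripper_width: 0.0226
gripper_force: 45.0
row [0.7, -1.1, 17.7, -0.0005, 0.0012, 0.0] t 40.25
```

View pics/w12.png

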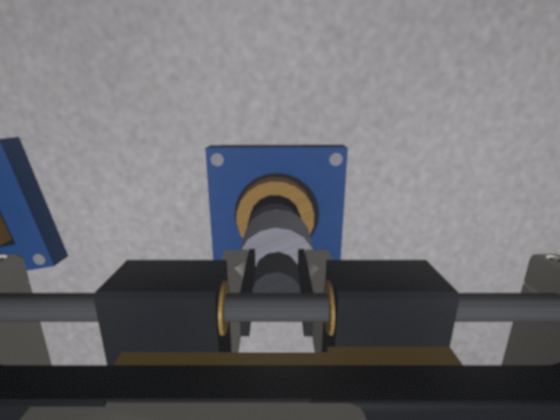

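The weight hangs upright at (278,245), over the mount and plate at (276,215). I'll lower it gently.

```bash
python3 -m pendant '[[0.5,-1,6,0,0,0],[0.5,-1,10,0,0,0],[0.5,-1,13,0,0,0],[0.5,-1,14.5,0,0,0],[0.5,-1,15.5,0,0,0],[0.5,-1,16.5,0,0,0],[0.5,-1,16.5,0,0,0],[0.5,-1,16.5,0,0,0]]'
python3 -m pendant '[[0,0,0.5,0,0,0],[0,0,1,0,0,0],[0,0,1,0,0,0],[0,0,1,0,0,0]]'
```

```text
time_s: 41.25
tcp_pos: [0.6282, 0.107, 0.1116]
eef_rot: [-179.9, 0.0, 179.5]
contact_force: [0.3, 0.3, -4.9]
gripper_width: 0.0232
gripper_force: 45.0
time_s: 41.75
tcp_pos: [0.6285, 0.107, 0.1111]
eef_rot: [-180.0, 0.1, 179.5]
contact_force: [-1.2, 0.0, 2.5]
gripper_width: 0.0232
gripper_force: 45.0
```

Contact at the expected height. I'll release it, retreat and check.

```bash
python3 -m pendant '[[0,0,0,0,0,0],[0,0,0,0,0,0],[0,0,0,0,0,0],[0,0,0,0,0,0],[0,0,-8,0,0,0],[0,0,-30,0,0,0],[0,0,-80,0,0,0],[0,0,-130,0,0,0],[0,0,-130,0,0,0],[0,0,-130,0,0,0]]' 60
python3 - <<'E'
from h import *
s=r.get_state();P=pose("wrist",s);im=r.capture("wrist")
for c in blobs(im,(0,0,0),(180,255,70),200,3000):
    (x,y),rad=cv2.minEnclosingCircle(c);print((x,y),rad,cast([x,y],.112,P))
rects(*BR,.032,1000)
sc=r.capture("scene")[140:320,170:420]
a=cv2.resize(im,(480,360));b=cv2.resize(sc,(500,360),interpolation=cv2.INTER_CUBIC)
save(cv2.resize(np.hstack([a[:, 90:390],b]),(800,360)),"end")
E
```

```text
time_s: 43.0
tcp_pos: [0.6279, 0.1072, 0.2408]
eef_rot: [-180.0, 0.0, 179.5]
contact_force: [0.2, -0.1, -0.6]
gripper_width: 0.0601
gripper_force: 0.0
(276.7168273925781, 205.23451232910156) 14.416556358337402 [[0.62648303 0.10649763 0.112     ]]
(40.0, 192.5) 28.306459426879883 [[ 0.61341536 -0.09865248  0.112     ]]
(56.0, 186.0) 37.73602294921875 [[ 0.60774738 -0.0834956   0.112     ]]
(102.5, 175.5) 46.179100036621094 [[ 0.59887979 -0.04179394  0.112     ]]
[363. 358.] mm 861.5 221.6 size 463.1 29.5 ang 89.7
[ 55. 188.] mm 629.3 -144.4 size 51.8 59.6 ang 9.5
```

View pics/end.png

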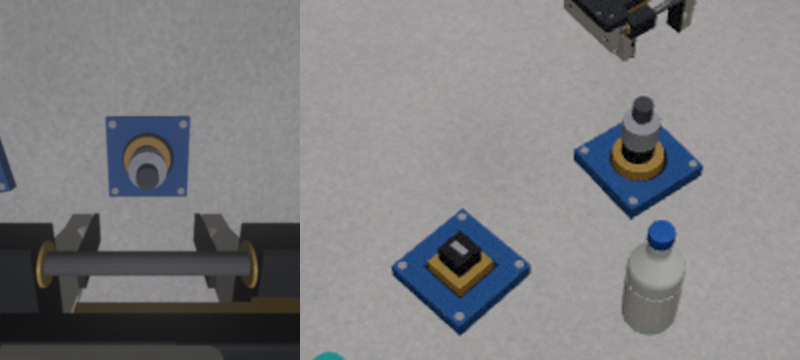

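Both stacks stand upright and centred: the round one at (640,140) and the square one at (460,260) in the picture. The bottle is undisturbed and the gripper is clear.

```bash
python3 -c "
from plant import r
print(r.close_job())"
```

```text
the job is handed in; nothing more can be done
None
```

I built both stacks, checked in the images that they were upright and centred, and handed the job in at about 43 s; the hand-in returned no verdict.

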